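# Rack the plates and hold the air paddle

### The job

Stand the two square grey plates from the leaning stand on edge in the two outer slots of the plate dryer, each seated down in both slotted rails and roughly centred, with the middle slot left empty, and let go of them. Only then press the dryer's spring-loaded paddle half way down, to where its arm lies level, and finish still holding it there with the fingers (the program ends while holding: do not let it spring back). Never push the paddle down to its stop, and leave the carton, bottle and jar alone.

Things in the scene. Friction and masses are not known exactly. Their poses are not given: they have to be found in the camera images.
- plate_a: square grey plastic plate, 110 x 110 x 8 mm, about 0.13 kg. Origin at its centre; own x normal to the faces, y along its width (level), z up to its upper edge. At the start it leans on the stand, upper edge tipped 0.35 rad (20 degrees) towards the stand's -x side (roughly towards the robot); the upper 65 mm are free on both faces.
- plate_b: the same as plate_a in every way; it leans parallel to plate_a, 90 mm behind it (stand's +x).
- stand: fixed leaning stand: white base 200 (x) x 130 (y) x 10 mm, with two 10 mm high kerbs and two steel bars (10 mm thick, up to 52 mm high) along y. Origin at the centre of the underside. The lower edge of each plate stands on the base against a kerb and its -x face rests on a bar 40 mm up the plate.
- dryer: fixed plate dryer: aluminium base 200 (x) x 250 (y) x 12 mm, origin at the centre of its underside. Two white slotted rails at y = -56 and +16 mm, 18 mm wide, 46 mm above the table, with three slots 55 mm apart along x; plates stand in them with their normal along x. Grey air manifold, 61 mm high, at y = -122 to -94; paddle on the +y side. May stand left or right.
- slot_front (a point): centre of the floor of the outer slot at the dryer's -x side, 12 mm above the table, midway between the rails; x across the slot (normal of a standing plate), y along the slot, z up. Slot 13 mm wide, flared at the mouth to about 23 mm, 34 mm deep with the flare. A seated plate's centre is 55 mm above this point.
- slot_middle (a point): same for the middle slot, which stays empty.
- slot_back (a point): same for the outer slot at the dryer's +x side.
- paddle (a joint): spring paddle's hinge angle in rad: 0 at rest (arm tilted up 0.25 rad), 0.25 half way (arm level), 0.5 on its stop. It springs back when let go. Vertical force at the pad: about 3 N to start, 8 N half way, 13 N at the stop.
- paddle_pad (a point): centre of the top of the grey pad (45 x 42 mm) on the free end of the steel paddle arm. The arm runs from it along dryer +x to a hinge 110 mm away, 55 mm above the table at dryer x = +60, y = +100 mm. The pad top is about 88 mm above the table at rest, 61 mm when level, 33 mm at the stop; press it straight down.
- carton: bystander: tissue carton 90 x 115 x 85 mm, origin at the centre of its underside. Leave alone.
- sample_bottle: bystander: white sample bottle 64 mm wide, 130 mm tall, origin at the centre of its underside. Leave alone.
- jar: bystander: clear jar with white cap, 60 mm wide, 75 mm tall, origin at the centre of its underside. Leave alone.
Mind the look-alikes: they are no part of the job. What is shaped like the plate_a but yellow is not meant. What is shaped like the plate_b but green is not meant.

How it is judged:
By the outcome, as a careful person would: the job done as asked, in the order asked, and still so for the second after the job is handed in, while the arm keeps its last pose, push and grip.
It also fails if it takes over 61 s, if anything falls off the work surface, if the arm or the gripper's body presses on something with over 40 N, if the wrist force passes 120 N, or if a joint passes its speed limit or range.

### The arm

A 7-joint arm with a two-finger parallel gripper is mounted at the origin on the work surface. World frame = base frame: x ahead of the robot, y to its left, z up, the work surface at z = 0. Lengths are in m, angles in rad, forces in N, time in s.
With the tool pointing down it reaches from about 0.4 to 0.875 m from the base axis. Payload 4.4 kg.
Tool frame: the origin (TCP) lies between the finger pads; the fingertips stand 8 mm ahead of it and the grasp point (between the pads) lies 11 mm behind it; z points along the fingers, y is the line along which they close (so a half turn about z gives the same grasp; the last joint's range is limited). The gripper opens to 85 mm and grips with 20 to 120 N. Pads are 22 mm wide; open, the fingers measure 114 mm over their backs; the gripper's body (76 mm by 85 mm) begins 54 mm behind the grasp point. The pads swing forward as they close: fully open they stand 13 mm farther back than shut.
Start: joints at [1.047, 0.628, 0.038, 1.517, -0.027, 0.996, -0.02], TCP at [0.287, -0.583, 0.239] pointing down, gripper open.
Joint ranges: [-3.06, 3.06], [-0.37, 2.12], [-1.25, 1.32], [0.18, 2.47], [-1.1, 4.24], [0.23, 1.98], [-2.94, 2.94]. Speed limits (rad/s): [2.57, 2.57, 3.14, 3.14, 3.14, 3.14, 3.14].

### API

Orientations are given as a unit quaternion [x, y, z, w].
In Python, from plant import env, move_gripper, solve_ik, get_state, cams gives the robot as it stands. The module is installed in compiled form; this text tells all that it offers. Calls block until the motion is done:
- env.move_pose(position, orientation): joint-space move of the TCP to a pose.
- env.line_to(position, rot=None, speed=0.15): straight line of the TCP; rot=None keeps the orientation; speed is the mean speed in m/s.
- env.set_joints(angles): joint-space move.
- move_gripper(opening, grip_force=None): finger opening in m; grip_force is the grip in N (None keeps the last); returns when the fingers have stopped.
- env.dwell(seconds).
- solve_ik(position, orientation): joint angles nearest the present ones, or None.
- get_state(): the state.
- cams.get_image(name): name is "side" or "top"; returns a dict with "color" (400x640x3 uint8, blue, green, red), "camera_matrix" (3x3 intrinsics, pixels), "eye" and "attitude" of the camera in the world. Camera axes: x right, y up, looking along -z (the intrinsics and any distortion apply to the point x, -y, -z); pixel columns grow to the right and rows downward; lengths in m; the calibration is good to about 2 mm. A picture is of the moment at which its call begins. There is no depth.
A pose or a line that the arm cannot do raises env.PlanningError and nothing moves.
- env.sign_off(): hands the job in; it is judged then, once.
Trained networks look in the newest picture that a camera, given by its name, has taken for a name from the list of things; names that differ only in an ending like _2 or _b are one class to them, and where a whole thing is asked for, a point or a joint stands for the part that bears it (a point fixed in the world has none). Each returns a list of dicts, best first, with "confidence" (0 to 1); they miss things now and then, are a little off and sometimes report something else, mostly with a low value. They report only what shows in the picture. A call takes as long as a camera call. They do not tell look-alikes from the thing itself.
- cams.find_in(name, camera): "uv" ([column, row] in pixels, amid what is visible of it).
- cams.landmark_of(name, camera): "uv" ([column, row] in pixels: a listed point, or the origin of a listed thing).
The state is a dict: "time": time; "qpos": joint angles; "joint_velocities": joint speeds; "effort": joint torques, N m; "position": TCP position; "ee_rot": TCP orientation; "contact_force": force on the tool from outside, world axes, zero at the start; "moment": the same for the moment, N m; "grip_width": finger opening in m; "gripper_force": force on a finger pad.
Only numpy, scipy, OpenCV 4.12 (cv2) and the standard library are available. Lean on these libraries where they do the work, as an engineer would, in place of code of your own. Each camera call takes 0.05 s, during which the arm holds its last target. There are 200 camera calls.

## Working session

There is one attempt and no reset: what is moved stays moved. The work goes in short steps, each a Python script; the robot and the scene stay as the last script left them, time stands still between calls to the robot, and variables do not carry over. Pictures are saved under pics/ and viewed, at most 10 in all, crops included, and the job is handed in when it is done.

```bash
mkdir -p pics; ls
cat > h.py <<'E'
import numpy as np, cv2
from scipy.spatial.transform import Rotation as R
from plant import env, move_gripper, solve_ik, get_state, cams
def rotm(a):
    a=np.array(a,float)
    return R.from_quat(a).as_matrix() if a.size==4 else a.reshape(3,3)
def ray(im,uv):
    K=np.array(im["camera_matrix"]); x=np.linalg.solve(K,[uv[0],uv[1],1.0])
    d=rotm(im["attitude"])@np.array([x[0],-x[1],-x[2]]); return np.array(im["eye"]),d/np.linalg.norm(d)
def proj(im,p):
    c=rotm(im["attitude"]).T@(np.array(p)-np.array(im["eye"])); K=np.array(im["camera_matrix"])
    u=K@np.array([c[0],-c[1],-c[2]]); return u[:2]/u[2]
def tri(ims,uvs):
    A=np.zeros((3,3));b=np.zeros(3);rs=[ray(i,u) for i,u in zip(ims,uvs)]
    for o,d in rs: P=np.eye(3)-np.outer(d,d);A+=P;b+=P@o
    x=np.linalg.solve(A,b); return x,[np.linalg.norm((np.eye(3)-np.outer(d,d))@(x-o)) for o,d in rs]
def onz(im,uv,z):
    o,d=ray(im,uv); return o+d*(z-o[2])/d[2]
E
python3 - <<'E'
from h import *
import pickle
ims={c:cams.get_image(c) for c in("side","top")}
pickle.dump(ims,open("i0.pkl","wb"))
cv2.imwrite("pics/0.png",ims["side"]["color"]);cv2.imwrite("pics/1.png",ims["top"]["color"])
for c in ims: print(c,{k:(np.round(v,3).tolist()) for k,v in ims[c].items() if k!="color"})
for n in "plate_a stand dryer slot_front slot_middle slot_back paddle paddle_pad carton sample_bottle jar".split():
  for c in ims:
    f=lambda l:[(np.round(d["uv"]).astype(int).tolist(),round(d["confidence"],2)) for d in l[:5]]
    print(n,c,"F",f(cams.find_in(n,c)) ,"L",f(cams.landmark_of(n,c)))
s=get_state();print(s["time"],s["qpos"],s["position"],s["ee_rot"],s["grip_width"])
E
```

```text
pics
side {'camera_matrix': [[397.654, 0.0, 317.569], [0.0, 397.654, 198.034], [0.0, 0.0, 1.0]], 'eye': [0.493, 0.68, 0.887], 'attitude': [-0.02, 0.351, 0.934, -0.057]}
top {'camera_matrix': [[395.796, 0.0, 316.69], [0.0, 395.796, 192.308], [0.0, 0.0, 1.0]], 'eye': [0.405, -0.003, 1.22], 'attitude': [-0.055, 0.041, 0.713, -0.698]}
plate_a side F [([257, 168], 0.86), ([308, 163], 0.77), ([337, 167], 0.75), ([401, 184], 0.64), ([337, 296], 0.15)] L [([402, 182], 0.92), ([306, 164], 0.84), ([259, 167], 0.72), ([339, 167], 0.65)]
plate_a top F [([373, 173], 0.86), ([380, 265], 0.85), ([387, 121], 0.8), ([385, 200], 0.76)] L [([382, 266], 0.75), ([386, 120], 0.66)]
stand side F [([327, 184], 0.63)] L [([328, 181], 0.78), ([334, 292], 0.41)]
stand top F [([251, 216], 0.52)] L [([374, 191], 0.83)]
dryer side F [([336, 298], 0.92)] L [([334, 295], 0.9)]
dryer top F [([253, 216], 0.61)] L [([255, 218], 0.79), ([187, 171], 0.5)]
slot_front side F [([336, 296], 0.66)] L [([360, 293], 0.71)]
slot_front top F [([254, 217], 0.58)] L [([255, 217], 0.7), ([257, 231], 0.57)]
slot_middle side F [([339, 296], 0.71), ([337, 316], 0.4)] L [([339, 282], 0.91), ([325, 183], 0.63)]
slot_middle top F [([256, 219], 0.93)] L [([262, 220], 0.74), ([257, 233], 0.7)]
slot_back side F [([335, 294], 0.88)] L [([315, 276], 0.55)]
slot_back top F [([254, 215], 0.83), ([458, 160], 0.21)] L [([266, 196], 0.64)]Traceback (most recent call last):
  File "<stdin>", line 10, in <module>
ValueError: it knows: carton, dryer, jar, paddle_pad, plate, sample_bottle, slot_back, slot_front, slot_middle, stand
```

Run:
```python
from h import *
for c in("side","top"): cams.get_image(c)
for n in "paddle_pad carton sample_bottle jar".split():
  for c in ("side","top"):
    f=lambda l:[(np.round(d["uv"]).astype(int).tolist(),round(d["confidence"],2)) for d in l[:5]]
    print(n,c,"F",f(cams.find_in(n,c)) ,"L",f(cams.landmark_of(n,c)))
s=get_state();print(s["time"],s["qpos"],s["position"],s["ee_rot"],s["grip_width"])
```

```text
paddle_pad side F [([255, 370], 0.72), ([326, 186], 0.53)] L []
paddle_pad top F [([218, 216], 0.82)] L [([215, 220], 0.65)]
carton side F [([231, 214], 0.67)] L [([261, 376], 0.53)]
carton top F [([313, 110], 0.61)] L [([318, 115], 0.88)]
sample_bottle side F [([256, 370], 0.82)] L [([258, 375], 0.55)]
sample_bottle top F [([181, 166], 0.79)] L [([185, 171], 0.69)]
jar side F [([306, 121], 0.97)] L [([308, 125], 0.74)]
jar top F [([460, 159], 0.8)] L [([454, 163], 0.64), ([376, 191], 0.61), ([265, 197], 0.52)]
2.25 [ 1.04722288  0.62840812  0.03849883  1.51740029 -0.02699086  0.99629157
 -0.02000873] [ 0.28729796 -0.58307815  0.23930804] [9.73922750e-01 2.26879874e-01 1.53795044e-05 1.72464541e-06] 0.08531988389356392
```

View pics/0.png

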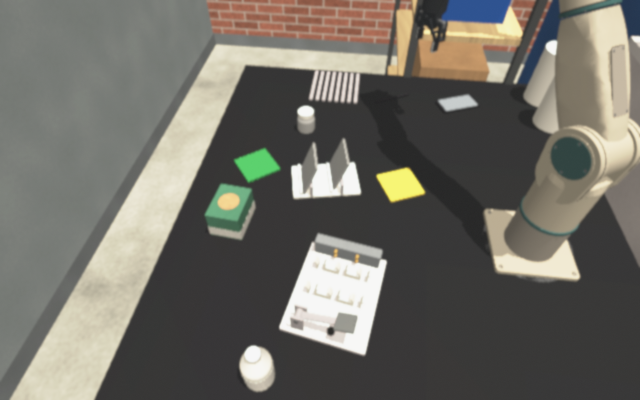

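View pics/1.png

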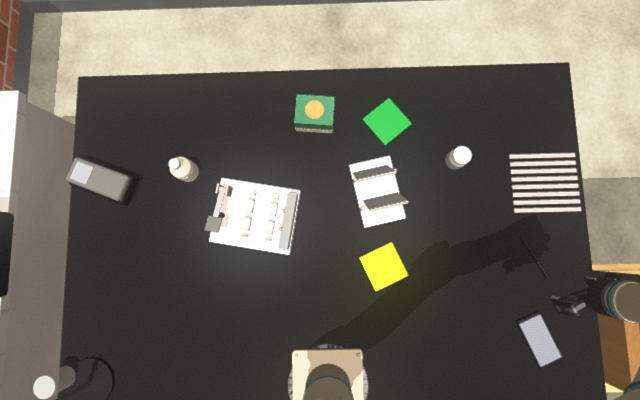

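The side view shows the two grey plates on the stand at (309,168) and (340,165), the dryer at (335,295), and the flat green (257,165) and yellow (400,184) look-alikes. In the top view the grey plates are at (377,171) and (385,201), green is at (387,121) and yellow at (384,266). I'm choosing the grey pair on the white stand and will check that in a close crop.

Run:
```python
import pickle,cv2,numpy as np
i=pickle.load(open("i0.pkl","rb"))
def crop(im,x,y,w,h,s):
    c=cv2.resize(im[y:y+h,x:x+w],None,fx=s,fy=s,interpolation=cv2.INTER_CUBIC)
    for k in range(0,w,10): cv2.line(c,(k*s,0),(k*s,6 if (x+k)%50 else 14),(0,0,255),1); 
    for k in range(0,w,10):
        if (x+k)%20==0: cv2.putText(c,str(x+k),(k*s,22),0,.35,(0,0,255),1)
    for k in range(0,h,10):
        cv2.line(c,(0,k*s),(6,k*s),(0,0,255),1); cv2.putText(c,str(y+k),(8,k*s+4),0,.35,(0,0,255),1)
    return c
t,s=i["top"]["color"],i["side"]["color"]
cv2.imwrite("pics/2.png",np.hstack([crop(t,200,170,110,90,4),crop(t,340,150,80,90,4)]))
cv2.imwrite("pics/3.png",np.hstack([crop(s,275,230,120,130,4),np.vstack([crop(s,285,130,80,75,4),np.zeros((220,320,3),np.uint8)])]))
```

```text
(no output)
```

View pics/2.png

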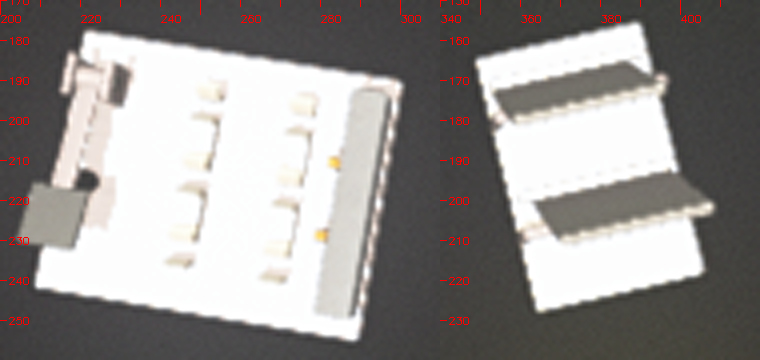

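View pics/3.png

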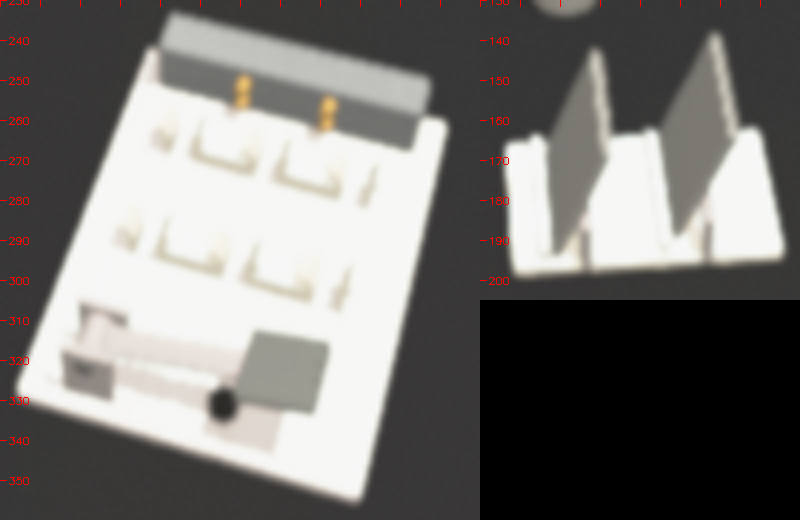

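The crop shows two grey plates in the white stand, so the choice holds. The dryer base corners are at about (221,177), (300,190), (290,255) and (209,242) in the top view, with the paddle on the left (+y) and its hinge on the +x side. Next I'll fit poses to the edges in both views.

```bash
cat > fit.py <<'E'
from h import *
import pickle
from scipy.optimize import least_squares
from scipy.ndimage import map_coordinates
i=pickle.load(open("i0.pkl","rb"))
def T(p,q): # pose x,y,yaw ; q local
    c,s=np.cos(p[2]),np.sin(p[2]); q=np.atleast_2d(q); return np.c_[p[0]+c*q[:,0]-s*q[:,1],p[1]+s*q[:,0]+c*q[:,1],q[:,2]]
def hull(im,p,hx,hy,h):
    B=[[a*hx,b*hy,z] for a in(-1,1) for b in(-1,1) for z in(0,h)]
    return cv2.convexHull(np.array([proj(im,w) for w in T(p,B)],np.float32))[:,0]
def edgepts(im,H):
    g=im["color"].astype(float).min(2); out=[]
    n=len(H); c=H.mean(0)
    for k in range(n):
        a,b=H[k],H[(k+1)%n]; L=np.linalg.norm(b-a)
        if L<12: continue
        d=(b-a)/L; m=np.array([d[1],-d[0]]); m*=np.sign(m@((a+b)/2-c))
        t=np.arange(-5,5.01,.1)
        for f in np.linspace(.06,.94,30):
            q=a+f*(b-a)+t[:,None]*m
            v=map_coordinates(g,[q[:,1],q[:,0]],order=1)
            ok=np.where((v[:-1]>=140)&(v[1:]<140))[0]
            if len(ok)==1 and v[-1]<110 and v[0]>170: out.append(q[ok[0]])
    return np.array(out)
def fit(p,hx,hy,h):
    for _ in range(5):
        pts={c:edgepts(i[c],hull(i[c],p,hx,hy,h)) for c in i}
        f=lambda p:np.concatenate([[cv2.pointPolygonTest(hull(i[c],p,hx,hy,h).reshape(-1,1,2),tuple(map(float,q)),True) for q in pts[c]] for c in i])
        r=least_squares(f,p,loss="soft_l1",f_scale=.5,diff_step=1e-3); p=r.x
    v=f(p);n=len(pts["side"]); print(np.round(p,4),"n",len(v),n,"med|r| side,top",np.median(abs(v[:n])),np.median(abs(v[n:])))
    return p
I=i["top"]
q=[onz(I,u,.012) for u in [(221.5,177.5),(300.5,190.2),(289.7,255.2),(208.7,241.7)]]
c=np.mean(q,0); d=q[0]-q[3]; D0=[c[0],c[1],np.arctan2(d[1],d[0])]; print(D0)
D=fit(D0,.1,.125,.012)
# stand: corners top crop TL(477,58) TR(641,22) BR(704,272) BL(538,312)
u=lambda x,y:(340+(x-440)/4-.4,150+y/4-.4)
q=[onz(I,u(*a),.01) for a in[(477,58),(641,22),(704,272),(538,312)]]
c=np.mean(q,0); d=q[0]-q[3]; S0=[c[0],c[1],np.arctan2(d[1],d[0])]; print(S0)
S=fit(S0,.1,.065,.01)
# plates: x,y,yaw from the top-view corners of the +x face
def pc(p,loc,t=.35):
    loc=np.atleast_2d(loc);Rm=R.from_euler("ZY",[p[2],-t]).as_matrix(); return loc@Rm.T+[p[0],p[1],.010+.004*np.sin(t)+.055*np.cos(t)]
A={"a":[(562,238),(713,206),(534,203),(673,173)],"b":[(517,119),(664,85),(496,95),(631,62)]}
P={}
for k in A:
    uv=np.array([u(*a) for a in A[k]]); L=np.array([[.004,.055,.055],[.004,-.055,.055],[.004,.055,-.055],[.004,-.055,-.055]])
    r=least_squares(lambda p:np.concatenate([proj(I,w)-z for w,z in zip(pc(p,L),uv)]),[S[0],S[1],S[2]])
    P[k]=r.x; dd=r.x[:2]-S[:2];c,s=np.cos(S[2]),np.sin(S[2])
    print(k,np.round(r.x,4),"in stand",np.round([c*dd[0]+s*dd[1],-s*dd[0]+c*dd[1]],4),np.round(r.fun,1).tolist())
pad=T(D,[[-.05,.1,.088]]);print("pad",pad)
pickle.dump((D,S,P),open("fit.pkl","wb"))
def draw(c,s=4):
    im=i[c];g=cv2.resize(im["color"],None,fx=s,fy=s,interpolation=cv2.INTER_CUBIC)
    pl=lambda w,col:cv2.polylines(g,[np.int32([(proj(im,x)+.5)*s for x in w])],True,col,1)
    for pp,hx,hy,h in((D,.1,.125,.012),(S,.1,.065,.01)): pl(T(pp,[[hx,hy,h],[hx,-hy,h],[-hx,-hy,h],[-hx,hy,h]]),(0,0,255))
    for k in P: 
        for x in(.004,-.004): pl(pc(P[k],[[x,.055,.055],[x,-.055,.055],[x,-.055,-.055],[x,.055,-.055]]),(0,200,0))
    for sx in(-.055,0,.055):
        for y in(-.056,.016): pl(T(D,[[sx-.0065,y-.009,.012],[sx+.0065,y-.009,.012],[sx+.0065,y+.009,.012],[sx-.0065,y+.009,.012]]),(255,0,0))
    pl(T(D,[[-.0725,.079,.088],[-.0275,.079,.088],[-.0275,.121,.088],[-.0725,.121,.088]]),(255,0,255))
    return g
t,s=draw("top"),draw("side")
cv2.imwrite("pics/4.png",np.hstack([t[680:1040,800:1240],t[600:960,1360:1680]]))
cv2.imwrite("pics/5.png",np.hstack([s[920:1440,1100:1580],np.vstack([s[520:820,1140:1460],np.zeros((220,320,3),np.uint8)])]))
E
python3 fit.py
```

```text
[np.float64(0.5018710450853369), np.float64(0.20961262929172603), np.float64(-0.18467368419265495)]
[ 0.503   0.2126 -0.1815] n 170 90 med|r| side,top 0.4028629638740441 0.39432768066639057
[np.float64(0.5706785074246457), np.float64(-0.16696263078528314), np.float64(0.1995485291651584)]
[ 0.5709 -0.1665  0.2029] n 203 98 med|r| side,top 0.49742969426280226 0.29673658782428197
a [ 0.5298 -0.1811  0.1907] in stand [-0.0433 -0.006 ] [-0.5, 0.2, 0.2, -0.2, -0.0, 0.0, 0.3, -0.0]
b [ 0.6157 -0.1528  0.206 ] in stand [0.0466 0.0043] [-0.3, 0.1, 0.9, -0.2, -0.7, -0.1, 0.1, 0.2]
pad [[0.47185337 0.32001714 0.088     ]]
```

```bash
sleep 12
```

```text
(no output)
```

View pics/5.png

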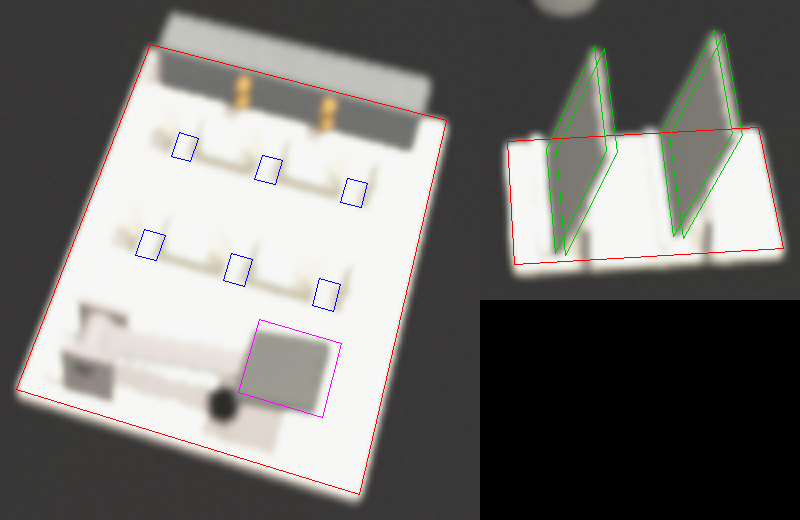

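The overlay matches in both views: base and stand edges fall within about 0.5 px and the plates within about 2 mm. I'll check reach first, then grasp plate_a.

```bash
cat > m.py <<'E'
from h import *
import pickle
D,S,P=pickle.load(open("fit.pkl","rb"))
def tool(yaw,t=0,flip=False):
    M=R.from_euler("ZY",[yaw,-t]).as_matrix(); px,py,pz=M.T; f=-1 if flip else 1
    return R.from_matrix(np.c_[f*py,f*px,-pz]).as_quat()
def plate(k,z):  # world point at local height z on the leaning plate
    t=.35; M=R.from_euler("ZY",[S[2],-t]).as_matrix(); return np.array([P[k][0],P[k][1],.01+.004*np.sin(t)+.055*np.cos(t)])+M[:,2]*z
def dry(x,y,z):
    c,s=np.cos(D[2]),np.sin(D[2]); return np.array([D[0]+c*x-s*y,D[1]+s*x+c*y,z])
def st(m=""):
    s=get_state(); print(m,"t%.2f"%s["time"],"p",np.round(s["position"],4),"F",np.round(s["contact_force"],1),"w%.4f"%s["grip_width"],"gf",np.round(s["gripper_force"],1)); return s
def pick(k,flip):
    q=tool(S[2],.35,flip)
    env.move_pose(plate(k,.022+.09),q); move_gripper(.06,40)
    env.line_to(plate(k,.022)); st("at"); move_gripper(0.0,40); st("gripped")
    env.line_to(plate(k,.022+.11)); st("lifted")
def place(x,flip):
    q=tool(D[2],0,flip)
    env.move_pose(dry(x,-.02,.215),q); env.line_to(dry(x,-.02,.130)); st("above")
E
python3 - <<'E'
from m import *
for f in(0,1):
    for n,p,q in [(k,plate(k,z),tool(S[2],.35,f)) for k in"ab" for z in(.022,.132)]+[(x,dry(x,-.02,z),tool(D[2],0,f)) for x in(.055,-.055) for z in(.09,.215)]+[("pad",dry(-.05,.1,.06),tool(D[2],0,f))]:
        r=solve_ik(p,q); print(f,n,None if r is None else np.round(r,2))
E
```

```text
0 a [ 0.87  0.77 -0.69  2.17  1.52  0.27 -0.87]
0 a [ 0.8   0.47 -0.47  2.18  0.04  0.24  0.57]
0 b [ 0.7   0.81 -0.64  1.99  1.18  0.3  -0.61]
0 b [ 0.61  0.54 -0.41  2.02  0.14  0.31  0.37]
0 0.055 [-0.27  0.74 -0.15  1.83  0.19  0.59 -0.72]
0 0.055 [-0.16  0.58 -0.32  1.73  0.23  0.87 -0.76]
0 -0.055 [-0.4   0.65 -0.12  2.08  0.19  0.42 -0.85]
0 -0.055 [-0.13  0.47 -0.5   1.97  0.32  0.77 -1.  ]
0 pad [-0.54  0.77 -0.16  1.88  0.23  0.51 -1.04]
1 a [ 0.87  0.77 -0.69  2.17  1.52  0.27  2.27]
1 a [ 0.36  0.45  0.13  2.19 -0.89  0.36 -1.65]
1 b [ 0.92  0.99 -1.06  1.99  1.44  0.66  2.37]
1 b [ 0.18  0.52  0.22  2.03 -0.8   0.41 -1.87]
1 0.055 [ 0.23  0.99 -1.06  1.81  1.03  1.02  1.69]
1 0.055 [ 0.24  0.77 -1.06  1.72  0.75  1.11  1.9 ]
1 -0.055 [ 0.17  0.9  -1.06  2.07  1.08  0.89  1.42]
1 -0.055 [ 0.2   0.64 -1.06  1.97  0.69  0.95  1.76]
1 pad [-0.04  1.03 -1.06  1.86  1.11  0.99  1.34]
```

Run:
```python
from m import *
pick("a",0)
print(np.round(get_state()["qpos"],2))
i=cams.get_image("side");cv2.imwrite("pics/6.png",cv2.resize(i["color"][60:260,230:470],None,fx=3,fy=3))
```

```text
at t5.27 p [ 0.5224 -0.1826  0.0839] F [ 0.2  0.9 -0. ] w0.0599 gf 0.0
gripped t5.78 p [ 0.5229 -0.1826  0.0842] F [0.4 0.7 3.2] w0.0076 gf 43.0
lifted t6.67 p [ 0.4849 -0.1903  0.1863] F [-0.1  0.2 -2.1] w0.0075 gf 42.4
[ 1.15  0.63 -1.02  2.17  0.96  0.45 -0.34]
```

```bash
cat >> m.py <<'E'
def seat(x,ymid=-.02):
    b=get_state()["contact_force"][2]
    for z in np.r_[.122:.0855:-.004]:
        env.line_to(dry(x,ymid,z),speed=.04); f=get_state()["contact_force"]
        if f[2]-b>5 or np.hypot(*f[:2])>8: st("stop"); break
    return st("seat")
E
python3 - <<'E'
from m import *
place(.055,0)
i=[cams.get_image(c)["color"] for c in("side","top")]
seat(.055)
j=[cams.get_image(c)["color"] for c in("side","top")]
f=lambda a:np.hstack([cv2.resize(a[0][190:360,265:435],(400,400)),cv2.resize(a[1][150:270,200:320],(400,400))])
cv2.imwrite("pics/7.png",cv2.resize(np.vstack([f(i),f(j)]),(600,600)))
E
```

```text
above t8.86 p [0.554  0.1831 0.1306] F [ 0.2 -0.6 -0.9] w0.0076 gf 42.4
stop t11.56 p [0.5542 0.1836 0.0892] F [-5.2 -3.2 23.5] w0.0072 gf 45.8
seat t11.56 p [0.5542 0.1836 0.0892] F [-5.2 -3.2 23.5] w0.0072 gf 45.8
```

View pics/7.png

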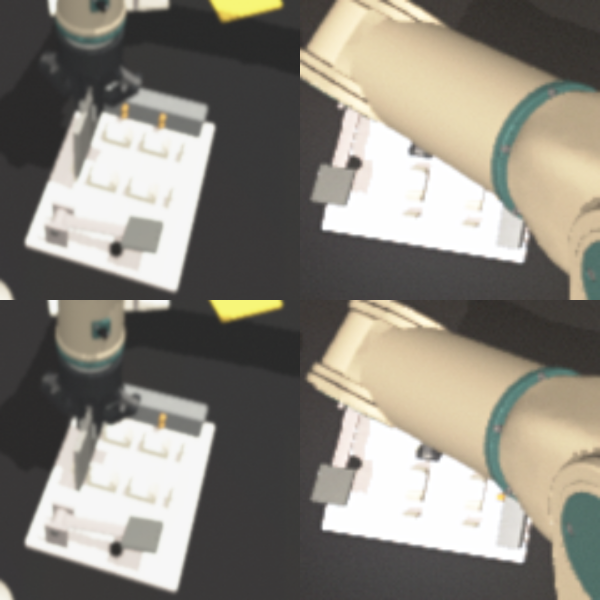

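The side view shows the plate standing in the back slot, and it bottomed out at TCP z 0.089, the expected seated height. I'll release it and fetch plate_b.

Run:
```python
from m import *
move_gripper(.05,40); st("rel"); env.line_to(dry(.055,-.02,.215),speed=.25)
try: pick("b",0)
except env.PlanningError as e: print("ERR",e); st()
print(np.round(get_state()["qpos"],2))
i=[cams.get_image(c)["color"] for c in("side","top")]
cv2.imwrite("pics/8.png",np.hstack([cv2.resize(i[0][190:360,265:435],(400,400)),cv2.resize(i[1][150:270,200:320],(400,400))]))
```

```text
rel t12.14 p [0.5534 0.1829 0.0857] F [-0.1 -0.3 -0.6] w0.0501 gf 0.0
at t15.13 p [ 0.6085 -0.1541  0.0841] F [-0.7  0.1  0.3] w0.0596 gf 0.0
gripped t15.65 p [ 0.609  -0.1545  0.0845] F [-0.4  0.1  3.2] w0.0073 gf 43.0
lifted t16.53 p [ 0.5707 -0.1621  0.1861] F [-0.4  0.4 -2.5] w0.0073 gf 42.3
[ 0.94  0.68 -0.94  2.01  0.91  0.51 -0.36]
```

View pics/8.png

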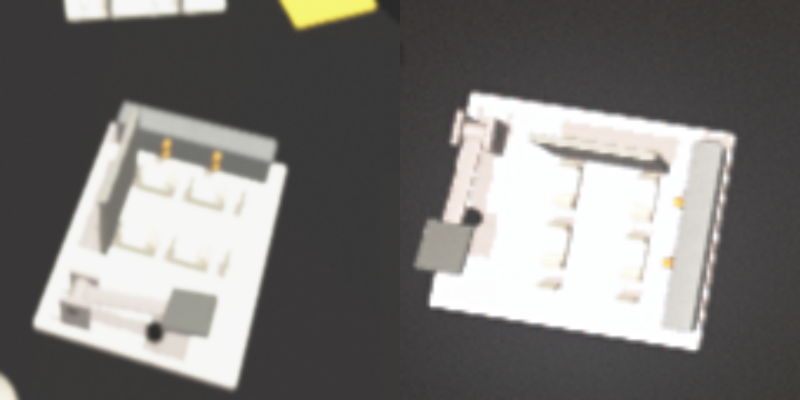

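The first plate stands upright and centred in the back slot (crop about (125,180) in the side view, (600,150) in the top view). plate_b is in the grip, so next is the front slot.

Run:
```python
from m import *
place(-.055,0); s=seat(-.055)
if s["position"][2]<.0935:
    move_gripper(.05,40); st("rel"); env.line_to(dry(-.055,-.02,.215),speed=.25)
    move_gripper(0.0,20); env.move_pose(dry(-.05,.1,.17),tool(D[2])); st("hover")
i=[cams.get_image(c)["color"] for c in("side","top")]
cv2.imwrite("pics/9.png",np.hstack([cv2.resize(i[0][190:360,265:435],(400,400)),cv2.resize(i[1][150:270,200:320],(400,400))]))
```

```text
above t18.79 p [0.4457 0.203  0.1304] F [-0.4 -0.9 -1.4] w0.0075 gf 42.3
stop t21.39 p [0.4459 0.2036 0.0884] F [-4.3 -2.5 27.6] w0.0074 gf 46.3
seat t21.39 p [0.4459 0.2036 0.0884] F [-4.3 -2.5 27.6] w0.0074 gf 46.3
rel t21.88 p [0.4452 0.2028 0.0857] F [ 0.4  0.3 -2. ] w0.0497 gf 0.0
hover t23.65 p [0.4713 0.3205 0.1694] F [ 0.2 -0.7  0. ] w0.0003 gf 0.0
```

View pics/9.png

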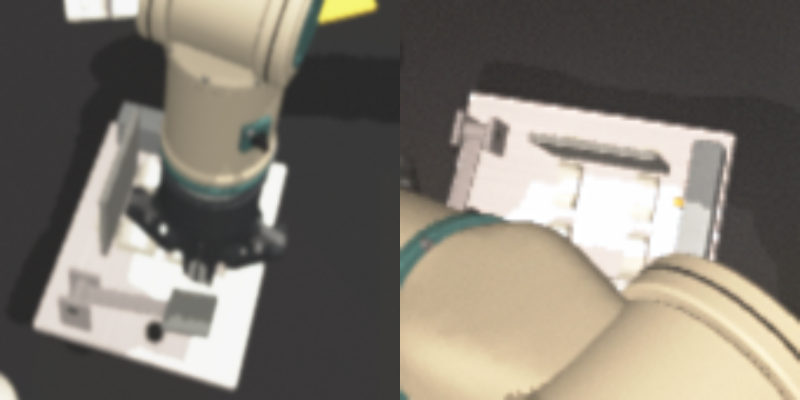

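The back plate still stands and the arm hides the front one. I'll swing aside to check the front plate before pressing.

Run:
```python
from m import *
q=get_state()["qpos"]; a=np.array(q); env.move_pose(dry(-.05,.1,.25),tool(D[2])); a=np.array(get_state()["qpos"]); b=a.copy(); b[0]+=.9 
env.set_joints(b); st("away")
i=[cams.get_image(c)["color"] for c in("side","top")]
cv2.imwrite("pics/10.png",np.hstack([cv2.resize(i[0][190:360,265:435],(400,400)),cv2.resize(i[1][150:270,200:320],(400,400))]))
```

```text
away t25.98 p [ 0.5443 -0.1704  0.252 ] F [ 0.6  0.2 -0.3] w0.0000 gf 0.0
```

View pics/10.png

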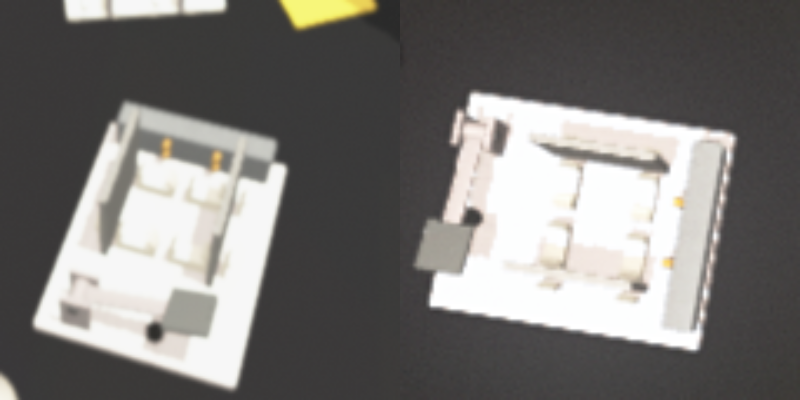

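Both plates stand upright in the outer slots (side crop (125,180) and (228,210)) and the middle slot is empty. Now I'll press the paddle, watching force and height.

Run:
```python
from m import *
env.move_pose(dry(-.05,.1,.15),tool(D[2])); env.line_to(dry(-.05,.1,.112),speed=.1); b=st("near")["contact_force"][2]
for z in np.arange(.108,.0665,-.003):
    env.line_to(dry(-.05,.1,z),speed=.04); s=get_state(); f=s["contact_force"][2]-b
    print("%.3f %.4f F %.1f"%(z,s["position"][2],f))
    if f>8.6: break
st()
```

```text
near t28.45 p [0.4717 0.32   0.1116] F [ 0.2  0.1 -0.3] w-0.0001 gf 0.0
0.108 0.1082 F 0.6
0.105 0.1049 F 0.4
0.102 0.1018 F -0.4
0.099 0.0988 F -0.1
0.096 0.0962 F 2.3
0.093 0.0931 F 4.2
0.090 0.0901 F 4.3
0.087 0.0871 F 5.0
0.084 0.0842 F 5.3
0.081 0.0812 F 6.0
0.078 0.0783 F 6.5
0.075 0.0753 F 6.4
0.072 0.0723 F 8.0
0.069 0.0694 F 8.2
 t31.95 p [0.4712 0.3205 0.0694] F [-2.6  0.8  7.8] w-0.0002 gf 3.7
```

Contact came at a tip height of about 0.0885 m. It now holds at about 0.0614 m with about 8 N, which is the level position, so I'm handing in.

Run:
```python
from m import *
env.dwell(.3); st("hold"); print(env.sign_off())
```

```text
hold t32.25 p [0.4712 0.3205 0.0695] F [-2.6  2.1  7.1] w0.0004 gf 3.7
the job is handed in; nothing more can be done
None
```

I handed the job in at 32 s: both grey plates stand released in the outer slots with the middle slot empty, and the fingers hold the paddle about half way down (fingertips at 61 mm, 7–8 N); I judged "level" from height and force, not from a picture.

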